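# Stack pipette cases in the lab stand

## Robot

A 7-joint arm with a two-finger parallel gripper is mounted at the origin on the work surface. World frame = base frame: x ahead of the robot, y to its left, z up, the work surface at z = 0. Lengths are in m, angles in rad, forces in N, time in s.
With the tool pointing down it reaches from about 0.35 to 0.9 m from the base axis. Payload 8.1 kg.
Tool frame: the origin (TCP) lies on the front face of the gripper's body, between the roots of the fingers; the fingertips stand 73 mm ahead of it and the grasp point (between the pads) lies 54 mm ahead of it; x points along the fingers, y is the direction in which the jaws open and shut, and the axes are right-handed (so a half turn about x gives the same grasp; the last joint's range is limited). The gripper opens to 85 mm and grips with 20 to 120 N. Pads are 22 mm wide; open, the fingers measure 114 mm over their backs; the gripper's body (76 mm by 85 mm) begins 54 mm behind the grasp point. The pads swing forward as they close: fully open they stand 13 mm farther back than shut.
Start: joints at [-1.301, 0.434, 0.025, 1.573, -0.012, 1.134, -0.075], TCP at [0.228, 0.582, 0.304] pointing down, gripper open.
Joint ranges: [-2.62, 2.62], [-0.44, 2.09], [-1.27, 1.32], [0.08, 2.57], [-1.32, 4.46], [0.12, 2], [-2.74, 2.74]. Speed limits (rad/s): [2.22, 2.22, 3.01, 3.01, 3.14, 3.14, 3.14].

## Interface

Orientations are given as a rotation vector (axis times angle).
In Python, from bench import get_obs, capture, get_calibration, hand_in gives the robot as it stands. The module is installed in compiled form; this text tells all that it offers.
- The arm moves only by the tool move_arm, never from a script. Its arguments are lists of equal length, an entry for each row: "xyz": the shift along the world's x, y, z in mm, a list of three; "rot": the turn, a rotation vector about the world's x, y, z in degrees, a list of three; "jaw": the finger opening in mm, from 0 to 85.4. In form: {"xyz": [[dx, dy, dz], ...], "rot": [[rx, ry, rz], ...], "jaw": [jaw, ...]}. A call has 1 to 12 rows; each row shifts and turns the commanded pose from where the row before left it; what a row does not reach is not made up. A row lasts 1/10 s, in which the tool goes at most 50 mm and 8.59 degrees, less where a joint would pass 70% of its speed; a pose out of reach is approached as far as the arm can. A call with a gripper value outside its range is refused whole. The fingers move at their own pace and stop on an object; "squeeze" is the grip in N (left out, the last holds). Time passes only in rows, so rows that do not move let the fingers close. It gives the time, the measured TCP pose, the force and the opening at its end, in the units of the state.
- get_obs(): the state, without advancing time (a new reading comes with each control period).
- capture(name): name is "scene" or "top" or "wrist"; returns the picture (420x560x3 uint8, red, green, blue); there is no depth.
- get_calibration(name): a dict with "K" (3x3 intrinsics, pixels), "world_from_camera" (4x4, takes a point from camera to world coordinates). Camera axes: x right, y down, z forward; pixel columns grow to the right and rows downward; lengths in m; the calibration is good to about 2 mm. A picture is of the moment at which its call begins: read the wrist's pose just before it. get_calibration takes no time and is no camera call; for the wrist camera it gives the pose at the moment of the call.
- hand_in(): hands the job in, once; it reports no verdict.
The state is a dict: "t": time; "q": joint angles; "qd": joint speeds; "joint_torque": joint torques, N m; "position": TCP position; "tcp_rot": TCP orientation; "wrist_force": force on the tool from outside, world axes, zero at the start; "torque": the same for the moment, N m; "finger_gap": finger opening in m.
Only numpy, scipy, OpenCV 4.12 (cv2) and the standard library are available. Lean on these libraries where they do the work, as an engineer would, in place of code of your own. Each camera call takes 0.05 s, during which the arm holds its last target. There are 200 camera calls.

## Task

Build up the column of pipette cases in the stacking stand: set the orange-lidded case squarely on the grey-lidded one that is already there, then the green-lidded case squarely on the orange one, lids up and sides flush. The green case lies in a channel that leaves only its ends free and the stand leaves only the long sides free, so you will need to put it down on the bench on the way and take it again the other way. Put the cases down gently, never dropping them, do not shift the grey case, and leave the bottle, dish and beaker where they are.

Things in the scene. Friction and masses are not known exactly. Their poses are not given: they have to be found in the camera images.
- orange_case: closed hinged pipette case with an orange lid, lying flat and free on the bench at any yaw within about 45 degrees; 66 mm long (its x), 46 mm wide (its y), 26 mm high, about 0.12 kg, plain flat top and underside, white bottom half; origin at the centre of its underside, z up towards the lid
- green_case: closed hinged pipette case with a green lid, lying flat in the channel, its long axis along the channel; at the start its underside is 6 mm above the bench and its ends stick out about 5 mm from the channel's ends; 66 mm long (its x), 46 mm wide (its y), 26 mm high, about 0.12 kg, plain flat top and underside, white bottom half; origin at the centre of its underside, z up towards the lid
- grey_case: closed hinged pipette case with a grey lid, loose, lying flat on the foot of the stand as the bottom of the column (underside 10 mm above the bench), its long axis along the stand's x, up to 2 mm and 2 degrees off; 66 mm long (its x), 46 mm wide (its y), 26 mm high, about 0.12 kg, plain flat top and underside, white bottom half; origin at the centre of its underside, z up towards the lid
- stand: fixed stacking stand: black foot 116 mm (its x) by 56 mm (its y), 10 mm thick, with two upright blue end plates 44 mm wide and 4 mm thick whose tops are 90 mm above the bench; 82 mm free between the plates along its x (8 mm beyond each end of a case, too little for a finger), open along its y. Its x lies within about 25 degrees of the world's y. Origin at the centre of the underside of the foot, on the bench
- channel: fixed grey U-shaped holding channel, 56 mm long (its x), 64 mm wide (its y), floor 6 mm thick, two side walls 5 mm thick up to 34 mm above the bench (2 mm above the lid of the case in it), 54 mm between the walls, both ends open. Its x lies within about 30 degrees of the world's x. Origin at the centre of its underside, on the bench
- bottle: bystander: amber bottle, 50 mm diameter, 105 mm high; origin at the centre of its underside
- dish: bystander: low round lidded dish, 78 mm diameter, 15 mm high; origin at the centre of its underside
- beaker: bystander: white open beaker, 56 mm diameter, 60 mm high; origin at the centre of its underside
Things that resemble listed ones, but are neither listed nor needed, are in the scene too. Leave any yellow look-alike of the green_case alone. What is shaped like the orange_case but yellow is not meant.

How it is judged:
On the way, in this order (a step that is already met when the one before it is completed fails the run):
1. the orange-lidded case rests squarely on the grey-lidded one in the stand, released (horizontal distance between orange_case and grey_case below 0.006 m and z of orange_case in the frame of grey_case between 0.0235 and 0.0285 m and angle between the x axis of orange_case and the x axis of grey_case, either way round below 0.1 rad and angle between each of orange_case, grey_case's own z axis and vertical below 0.06 rad and contact force between the fingers and orange_case below 0.1 N and linear speed of orange_case below 0.02 m/s and z of grey_case in the frame of stand below 0.0125 m and distance of grey_case from where it was at the start of the episode below 0.008 m), for 0.2 s.
2. the green-lidded case rests squarely on the orange one, released (horizontal distance between green_case and orange_case below 0.006 m and z of green_case in the frame of orange_case between 0.0235 and 0.0285 m and angle between the x axis of green_case and the x axis of orange_case, either way round below 0.1 rad and angle between green_case's own z axis and vertical below 0.06 rad and contact force between the fingers and green_case below 0.1 N and linear speed of green_case below 0.02 m/s), for 0.2 s.
At the end, for the whole second after the job is handed in: The grey case still lies on the foot of the stand within 8 mm of where it was, the orange case rests on it and the green case on the orange one; each is within 6 mm and 0.10 rad (6 degrees) of the case below, flat (tilt under 0.06 rad), lid up, at rest and released (all of step 1 and all of step 2); the robot touches nothing.
It fails at once if the orange-lidded case falls free (faster than 0.45 m/s with no finger on it: a drop of about 10 mm) (linear speed of orange_case above 0.45 m/s and contact force between the fingers and orange_case below 0.05 N).
It fails at once if the green-lidded case falls free (faster than 0.45 m/s with no finger on it: a drop of about 10 mm) (linear speed of green_case above 0.45 m/s and contact force between the fingers and green_case below 0.05 N).
It fails at once if the grey-lidded case is shifted by more than 8 mm (distance of grey_case from where it was at the start of the episode above 0.008 m).
It fails at once if the bottle, the dish or the beaker is moved by more than 20 mm (distance of any of bottle, dish, beaker from where it was at the start of the episode above 0.02 m).
It also fails if it takes over 72 s, if anything falls off the work surface, if the arm or the gripper's body presses on something with over 40 N, if the wrist force passes 120 N, or if a joint passes its speed limit or range.

## Working session

There is one attempt and no reset: what is moved stays moved. The work goes in short steps, Python scripts to look and compute and a tool call to move; the robot and the scene stay as the last step left them, time stands still between calls to the robot, and variables do not carry over. Pictures are saved under pics/ and viewed, about 8 in all and at most 12, crops included, and the job is handed in when it is done.

Besides the shell and the picture viewer there is one more tool, called after "Emit:" as name(argument=value, ...) on one line, values as JSON. move_arm: Moves the arm, as the interface text tells. Its arguments: {"type":"object","properties":{"xyz":{"type":"array","items":{"type":"array","items":{"type":"number"}}},"rot":{"type":"array","items":{"type":"array","items":{"type":"number"}}},"jaw":{"type":"array","items":{"type":"number"}},"squeeze":{"type":"number"}},"required":["xyz","rot","jaw"]}

```bash
mkdir -p pics
python3 - <<'E'
from bench import *
import cv2
o=get_obs();print(o['t'],o['position'],o['tcp_rot'],o['finger_gap'])
for n in("top","scene"):
    c=get_calibration(n);print(n,c['K'],c['world_from_camera'])
    im=capture(n);cv2.imwrite(f'pics/{n}0.png',im[:,:,::-1])
E
```

```text
0.0 [0.22751495 0.58169683 0.30313468] [ 0.29127044  1.55111742 -0.29372087] 0.08554359341381094
top [[447.95475677   0.         286.74223164]
 [  0.         447.95475677 204.88411862]
 [  0.           0.           1.        ]] [[-1.56854573e-03 -9.94012576e-01  1.09254467e-01  4.62359340e-01]
 [-9.99907267e-01  8.10553331e-05 -1.36180268e-02  4.93423527e-02]
 [ 1.35276342e-02 -1.09265696e-01 -9.93920525e-01  1.02897463e+00]
 [ 0.00000000e+00  0.00000000e+00  0.00000000e+00  1.00000000e+00]]
scene [[431.16740559   0.         281.39133968]
 [  0.         431.16740559 204.24293745]
 [  0.           0.           1.        ]] [[ 0.73124188  0.56428996 -0.38322597  0.93795078]
 [ 0.6820742  -0.59850415  0.42019944 -0.36169676]
 [ 0.00775199 -0.56865598 -0.82253893  0.81174168]
 [ 0.          0.          0.          1.        ]]
```

View pics/top0.png

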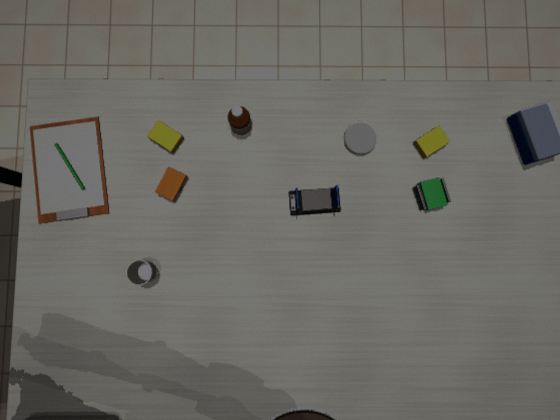

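View pics/scene0.png

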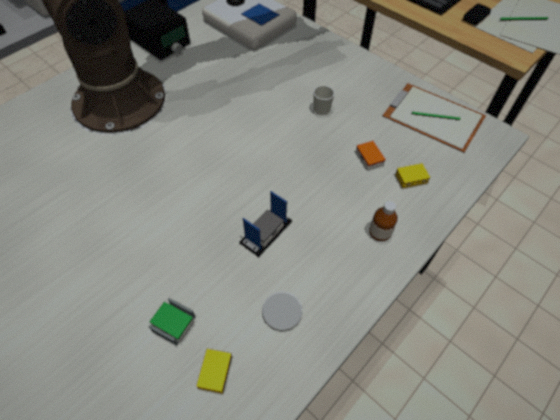

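Candidates for orange in the top view: the orange case at (171,184), the yellow look-alikes at (166,137) and (432,142), and the clipboard at (70,170). The green case is at (432,193) in its channel, and the stand with the grey case is at (315,200). Next I'll check close crops and measure.

```bash
cat > h.py <<'E'
import numpy as np, cv2
from bench import *
def unproj(uv,c,z):
    K=c['K'];T=c['world_from_camera']
    d=T[:3,:3]@np.linalg.solve(K,np.array([uv[0],uv[1],1.]));o=T[:3,3]
    return (o+d*(z-o[2])/d[2])
def proj(p,c):
    T=np.linalg.inv(c['world_from_camera']);q=c['K']@(T[:3,:3]@np.asarray(p)+T[:3,3]);return q[:2]/q[2]
def lid(mask,c,z,roi=None):
    """min-area rectangle of the blob, in world at height z: centre, long-axis yaw deg, size"""
    m=mask.astype(np.uint8)
    if roi is not None:
        k=np.zeros_like(m);k[roi[1]:roi[3],roi[0]:roi[2]]=1;m*=k
    cs,_=cv2.findContours(m,cv2.RETR_EXTERNAL,cv2.CHAIN_APPROX_NONE)
    b=max(cs,key=cv2.contourArea)[:,0]
    w=np.array([unproj(p,c,z)[:2] for p in b])*1000
    r=cv2.minAreaRect(w.astype(np.float32));P=cv2.boxPoints(r)
    e=[P[1]-P[0],P[2]-P[1]];L=max(e,key=np.linalg.norm);a=np.degrees(np.arctan2(L[1],L[0]))
    a=(a+90)%180-90
    return np.round(r[0],1),round(a,1),np.round(sorted(r[1]),1),len(b)
def hsv(im): return cv2.cvtColor(im,cv2.COLOR_RGB2HSV)
E
python3 - <<'E'
from h import *
im=cv2.imread('pics/top0.png')[:,:,::-1].copy();c=get_calibration('top');H=hsv(im)
for p in[(171,184),(432,193),(166,137),(315,200)]:print(p,H[p[1],p[0]])
h,s=H[...,0],H[...,1]
print('or',lid((h<14)&(s>150),c,.026,(140,155,200,215)))
print('gr',lid((h>45)&(h<75)&(s>120),c,.032,(400,165,460,220)))
for n,p,z in[('bottle',(237,112),.105),('dish',(360,138),.015),('beaker',(145,271),.06),('y1',(166,136),.026),('y2',(432,141),.026)]:print(n,unproj(p,c,z)[:2])
a=cv2.resize(im[160:210,140:205],None,fx=6,fy=6,interpolation=2)
b=cv2.resize(im[160:210,400:465],None,fx=6,fy=6,interpolation=2)
d=cv2.resize(im[175:225,280:355],None,fx=6,fy=6,interpolation=2);
d=np.pad(d,((0,0),(0,780-450),(0,0)))
cv2.imwrite('pics/crop.png',cv2.convertScaleAbs(np.vstack([np.hstack([a,b]),d])[:,:,::-1],alpha=1.8))
E
```

```text
(171, 184) [ 14 203 112]
(432, 193) [ 66 164  95]
(166, 137) [ 30 176 119]
(315, 200) [ 0 10 73]
or (array([611.7, 278.7]), np.float32(-25.1), array([ 3.1, 63.4]), 51)
gr (array([ 598.4, -295.8]), np.float32(14.5), array([48.8, 64.5]), 89)
bottle [0.76207138 0.14185496]
dish [ 0.72995508 -0.13481808]
beaker [0.42705145 0.33858944]
y1 [0.73083582 0.31102272]
y2 [ 0.72032913 -0.29859436]
```

View pics/crop.png

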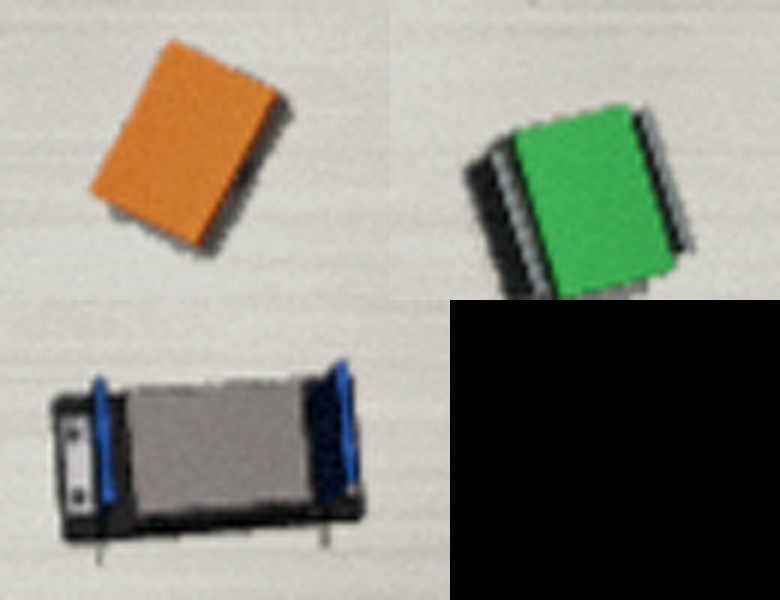

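```bash
cat >> h.py <<'E'
from scipy.spatial.transform import Rotation as R
def rect(uvs,c,z):
    P=np.array([unproj(p,c,z)[:2]*1000 for p in uvs])
    e=[(P[1]-P[0]+P[2]-P[3])/2,(P[2]-P[1]+P[3]-P[0])/2]
    if np.linalg.norm(e[0])<np.linalg.norm(e[1]):e=e[::-1]
    f=lambda v:round((np.degrees(np.arctan2(v[1],v[0]))+90)%180-90,1)
    return P.mean(0).round(1),'long',f(e[0]),'short',f(e[1]),[round(np.linalg.norm(v),1) for v in e]
def goto(x,y,z,jyaw):
    """needed shift mm and rotvec deg so that tool points down, jaw axis at jyaw deg (mod 180)"""
    o=get_obs();A=R.from_rotvec(o['tcp_rot']);best=None
    for j in(jyaw,jyaw+180):
        a=np.radians(j);Y=np.array([np.cos(a),np.sin(a),0]);X=np.array([0,0,-1.])
        r=(R.from_matrix(np.c_[X,Y,np.cross(X,Y)])*A.inv()).as_rotvec(degrees=True)
        if best is None or np.linalg.norm(r)<np.linalg.norm(best):best=r
    Yc=A.as_matrix()[:,1]
    print('t',o['t'],'pos',(o['position']*1000).round(1),'jaw yaw',round(np.degrees(np.arctan2(Yc[1],Yc[0])),1),'q7',round(o['q'][6],2),'F',np.round(o['wrist_force'],1),'gap',round(o['finger_gap']*1000,1))
    print(' need d',(np.array([x,y,z])-o['position']*1000).round(1),'rot',best.round(1))
E
python3 - <<'E'
from h import *
c=get_calibration('top')
f=lambda L,o:[(o[0]+u/6-.4,o[1]+v/6-.4) for u,v in L]
print('or',rect(f([(172,38),(280,93),(200,247),(90,190)],(140,160)),c,.026))
g=[(515,132),(630,103),(677,268),(557,297)]
print('gn',rect(f([(u-390,v) for u,v in g],(400,160)),c,.032))
print('gy',rect(f([(127,90),(302,78),(311,208),(137,220)],(280,175)),c,.036))
w=get_calibration('wrist');print(w)
o=get_obs();print(R.from_rotvec(o['tcp_rot']).as_matrix().round(3))
goto(612,280,250,60)
E
```

```text
or (array([621.8, 297.8]), 'long', np.float64(-26.3), 'short', np.float64(62.8), [np.float64(65.0), np.float64(46.6)])
gn (array([ 599.2, -296. ]), 'long', np.float64(13.0), 'short', np.float64(-76.2), [np.float64(64.2), np.float64(46.1)])
gy (array([583.8, -30. ]), 'long', np.float64(-86.0), 'short', np.float64(3.7), [np.float64(65.3), np.float64(48.9)])
{'K': array([[317.69391073,   0.        , 273.82129077],
       [  0.        , 317.69391073, 204.02761012],
       [  0.        ,   0.        ,   1.        ]]), 'world_from_camera': array([[ 0.36455076,  0.88984845,  0.27435829,  0.15739925],
       [ 0.93118134, -0.34772972, -0.10947769,  0.60800636],
       [-0.00201602,  0.29538749, -0.95537541,  0.37279075],
       [ 0.        ,  0.        ,  0.        ,  1.        ]])}
[[-0.     0.364  0.931]
 [-0.001  0.931 -0.364]
 [-1.    -0.001  0.   ]]
t 0.1 pos [227.5 581.7 303.2] jaw yaw 68.6 q7 -0.08 F [ 0.1 -0.9  0. ] gap 85.7
 need d [ 384.5 -301.7  -53.2] rot [ 0.1 -0.  -8.6]
```

Emit:
move_arm(xyz=[[39,-28,-5],[39,-28,-5],[39,-28,-5],[39,-28,-5],[39,-28,-5],[39,-28,-5],[39,-28,-5],[39,-28,-5],[39,-28,-5],[39,-28,-5],[4,-4,-3],[0,0,0]], rot=[[0,0,-0.6],[0,0,-0.6],[0,0,-0.6],[0,0,-0.6],[0,0,-0.6],[0,0,-0.6],[0,0,-0.6],[0,0,-0.6],[0,0,-0.6],[0,0,-0.6],[0,0,0],[0,0,0]], jaw=[85,85,85,85,85,85,85,85,85,85,85,85])

```text
t: 1.3
position: [0.6227, 0.2956, 0.2496]
tcp_rot: [0.376, 1.538, -0.379]
wrist_force: [-0.3, -0.0, -0.5]
finger_gap: 0.0851
```

```bash
cat >> h.py <<'E'
def wrist(name,z,hlo,hhi,smin=90,vmin=30):
    goto(0,0,0,0)
    c=get_calibration('wrist');im=capture('wrist');cv2.imwrite(f'pics/{name}.png',im[:,:,::-1])
    H=hsv(im);m=(H[...,0]>=hlo)&(H[...,0]<=hhi)&(H[...,1]>=smin)&(H[...,2]>=vmin)
    m=cv2.morphologyEx(m.astype(np.uint8),cv2.MORPH_OPEN,np.ones((3,3)))
    print(name,lid(m,c,z));return im,c
E
python3 - <<'E'
from h import *
wrist('w1',.026,4,20,130)
E
```

```text
t 1.3 pos [622.7 295.6 249.6] jaw yaw 62.4 q7 0.64 F [-0.3 -0.  -0.5] gap 85.1
 need d [-622.7 -295.6 -249.6] rot [  0.1  -0.1 -62.4]
w1 (array([622. , 298.8]), np.float32(-26.2), array([44.9, 65.4]), 220)
```

View pics/w1.png

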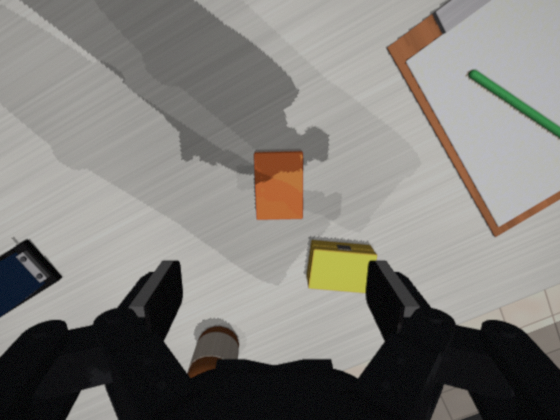

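The wrist view shows the orange case at (278,185), centred between the jaws. The yellow one at (340,268) and the bottle at (215,350) are clear. Top and wrist agree on (622,298.5), long axis -26.2°. Descending now.

Emit:
move_arm(xyz=[[-0.7,2.9,-30],[0,0,-40],[0,0,-40],[0,0,-30],[0,0,-20],[0,0,-14],[0,0,0],[0,0,0],[0,0,0],[0,0,0],[0,0,0],[0,0,0]], rot=[[0,0,1.4],[0,0,0],[0,0,0],[0,0,0],[0,0,0],[0,0,0],[0,0,0],[0,0,0],[0,0,0],[0,0,0],[0,0,0],[0,0,0]], jaw=[85,85,85,85,85,85,85,60,44,40,40,40], squeeze=35)

```text
t: 2.55
position: [0.6217, 0.3015, 0.0786]
tcp_rot: [0.357, 1.54, -0.354]
wrist_force: [-1.7, -0.0, 6.3]
finger_gap: 0.0451
```

Run:
```python
from h import *
goto(584,-30,220,3.7)
```

```text
t 2.55 pos [621.7 301.5  78.6] jaw yaw 64.0 q7 0.68 F [-1.7 -0.   6.3] gap 45.1
 need d [ -37.7 -331.5  141.4] rot [ -0.    0.1 -60.3]
```

Emit:
move_arm(xyz=[[0,0,10],[0,0,40],[0,0,46],[0,0,46],[-4.7,-41,0],[-4.7,-41,0],[-4.7,-41,0],[-4.7,-41,0],[-4.7,-41,0],[-4.7,-41,0],[-4.7,-41,0],[-4.7,-41,0]], rot=[[0,0,0],[0,0,0],[0,0,0],[0,0,0],[0,0,-7.5],[0,0,-7.5],[0,0,-7.5],[0,0,-7.5],[0,0,-7.5],[0,0,-7.5],[0,0,-7.5],[0,0,-7.5]], jaw=[40,40,40,40,40,40,40,40,40,40,40,40])

```text
t: 3.75
position: [0.5829, -0.0286, 0.2198]
tcp_rot: [1.162, 1.239, -1.16]
wrist_force: [0.3, -0.4, -1.8]
finger_gap: 0.0453
```

Emit:
move_arm(xyz=[[0,0,0],[0,0,0]], rot=[[0,0,0],[0,0,0]], jaw=[40,40])

```text
t: 3.95
position: [0.5832, -0.0283, 0.2197]
tcp_rot: [1.159, 1.24, -1.158]
wrist_force: [-0.6, 0.9, -1.4]
finger_gap: 0.0453
```

Run:
```python
from h import *
goto(584,-30,220,3.7)
im=capture('wrist');c=get_calibration('wrist')
t=capture('top');cv2.imwrite('pics/t2.png',t[:,:,::-1])
cv2.imwrite('pics/w2.png',im[:,:,::-1])
a=cv2.convertScaleAbs(im[:,:,::-1],alpha=1.6);cv2.imwrite('pics/w2v.png',a)
```

```text
t 3.95 pos [583.2 -28.3 219.7] jaw yaw 3.9 q7 0.26 F [-0.6  0.9 -1.4] gap 45.3
 need d [ 0.8 -1.7  0.3] rot [-0.   0.  -0.2]
```

View pics/w2v.png

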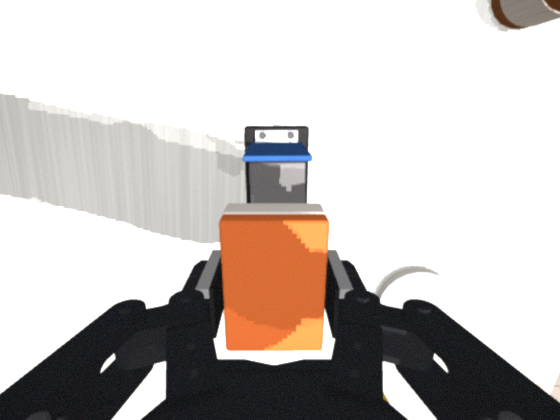

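Emit:
move_arm(xyz=[[0,-40,0],[0,-40,0],[0,-10,0],[0,0,0],[0,0,0]], rot=[[0,0,0],[0,0,0],[0,0,0],[0,0,0],[0,0,0]], jaw=[40,40,40,40,40])

```text
t: 4.55
position: [0.5837, -0.115, 0.2188]
tcp_rot: [1.156, 1.244, -1.155]
wrist_force: [0.8, 1.1, -1.2]
finger_gap: 0.0455
```

Run:
```python
from h import *
goto(584,-30,220,3.7)
c=get_calibration('wrist');im=capture('wrist')
cv2.imwrite('pics/w3.png',im[:,:,::-1]);np.save('w3c.npy',c['world_from_camera'])
H=hsv(im);m=((H[...,0]<22)&(H[...,1]>150)).astype(np.uint8)
for z in(.165,.167,.170):print(z,lid(m,c,z))
p=proj([.584,-.03,.036],c).astype(int);print(p)
x0,y0=p[0]-66,p[1]-50
k=im[y0:y0+100,x0:x0+132];print(x0,y0)
cv2.imwrite('pics/w3c.png',cv2.convertScaleAbs(cv2.resize(k,None,fx=6,fy=6,interpolation=2)[:,:,::-1],alpha=1.8))
```

```text
t 4.55 pos [ 583.7 -115.   218.8] jaw yaw 4.2 q7 0.41 F [ 0.8  1.1 -1.2] gap 45.5
 need d [ 0.3 85.   1.2] rot [-0.1 -0.  -0.5]
0.165 (array([ 583.9, -117.5]), np.float32(-85.8), array([46.4, 67.7]), 459)
0.167 (array([ 583.8, -116.2]), np.float32(-85.8), array([45.7, 66.6]), 459)
0.17 (array([ 583.7, -114.4]), np.float32(-85.8), array([44.5, 65. ]), 459)
[282  91]
216 41
```

View pics/w3c.png

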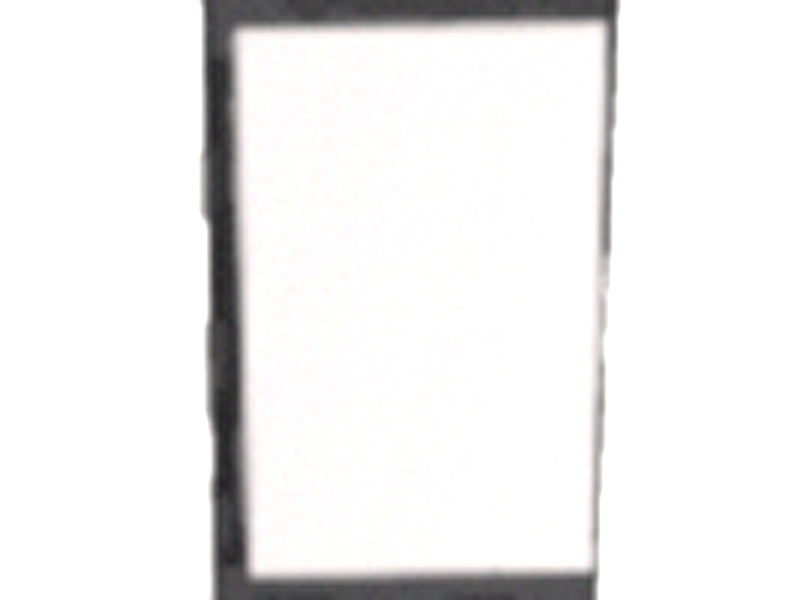

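Run:
```python
from h import *
c=get_calibration('wrist')
f=lambda L,o:[(o[0]+u/6-.4,o[1]+v/6-.4) for u,v in L]
print(rect(f([(233,28),(605,18),(595,573),(248,580)],(216,41)),c,.036))
t=cv2.imread('pics/t2.png')[:,:,::-1]
```

```text
(array([586.3, -30.3]), 'long', np.float64(-84.9), 'short', np.float64(5.5), [np.float64(65.2), np.float64(44.9)])
```

Emit:
move_arm(xyz=[[0.9,40,0],[0.9,40,0],[0,5.8,0],[0,0,-25],[0,0,-25],[0,0,-25],[0,0,-15],[0,0,-6],[0,0,0],[0,0,0]], rot=[[0,0,0.3],[0,0,0.3],[0,0,0],[0,0,0],[0,0,0],[0,0,0],[0,0,0],[0,0,0],[0,0,0],[0,0,0]], jaw=[40,40,40,40,40,40,40,40,40,40])

```text
t: 5.6
position: [0.5858, -0.0311, 0.1238]
tcp_rot: [1.15, 1.246, -1.148]
wrist_force: [0.6, 0.4, -1.1]
finger_gap: 0.0452
```

Run:
```python
from h import *
goto(585.5,-29.2,114.6,4.8)
```

```text
t 5.6 pos [585.8 -31.1 123.8] jaw yaw 4.7 q7 0.33 F [ 0.6  0.4 -1.1] gap 45.2
 need d [-0.3  1.9 -9.2] rot [-0.   0.1  0.1]
```

Emit:
move_arm(xyz=[[0,1.5,-3],[0,0,-3],[0,0,-2],[0,0,-1],[0,0,0]], rot=[[0,0,0],[0,0,0],[0,0,0],[0,0,0],[0,0,0]], jaw=[40,40,40,40,40])

```text
t: 6.1
position: [0.5852, -0.0296, 0.1145]
tcp_rot: [1.15, 1.246, -1.149]
wrist_force: [-2.8, 1.7, 6.2]
finger_gap: 0.0451
```

Emit:
move_arm(xyz=[[0,0,-0.7],[0,0,0]], rot=[[0,0,0],[0,0,0]], jaw=[40,40])

```text
t: 6.3
position: [0.5852, -0.0297, 0.1145]
tcp_rot: [1.15, 1.246, -1.149]
wrist_force: [-5.9, 0.6, 14.3]
finger_gap: 0.0453
```

Emit:
move_arm(xyz=[[0,0,0.7],[0,0,0],[0,0,0],[0,0,0],[0,0,0],[0,0,0],[0,0,30],[0,0,45],[0,0,45],[0,-20,0],[0,-40,0],[0,-30,0]], rot=[[0,0,0],[0,0,0],[0,0,0],[0,0,0],[0,0,0],[0,0,0],[0,0,0],[0,0,0],[0,0,0],[0,0,0],[0,0,0],[0,0,0]], jaw=[40,46,52,65,85,85,85,85,85,85,85,85])

```text
t: 7.5
position: [0.5851, -0.1214, 0.2346]
tcp_rot: [1.149, 1.245, -1.149]
wrist_force: [-0.3, -0.2, -0.2]
finger_gap: 0.0846
```

Run:
```python
from h import *
im,c=wrist('w4',.062,0,22,130)
p=proj([.585,-.03,.062],c).astype(int)
x0,y0=max(p[0]-80,0),max(p[1]-65,0);print(x0,y0)
k=im[y0:y0+120,x0:x0+160]
cv2.imwrite('pics/w4c.png',cv2.convertScaleAbs(cv2.resize(k,None,fx=5,fy=5,interpolation=2)[:,:,::-1],alpha=1.4))
goto(599,-296,220,13)
```

```text
t 7.5 pos [ 585.1 -121.4  234.6] jaw yaw 4.6 q7 0.43 F [-0.3 -0.2 -0.2] gap 84.6
 need d [-585.1  121.4 -234.6] rot [ 0.   0.1 -4.6]
w4 (array([584.9, -35.4]), np.float32(-85.6), array([45.6, 68.6]), 322)
203 15
t 7.55 pos [ 584.2 -127.8  234.7] jaw yaw 4.3 q7 0.43 F [-0.  -6.1  1.4] gap 84.8
 need d [  14.8 -168.2  -14.7] rot [0.2 0.1 8.7]
```

View pics/w4c.png

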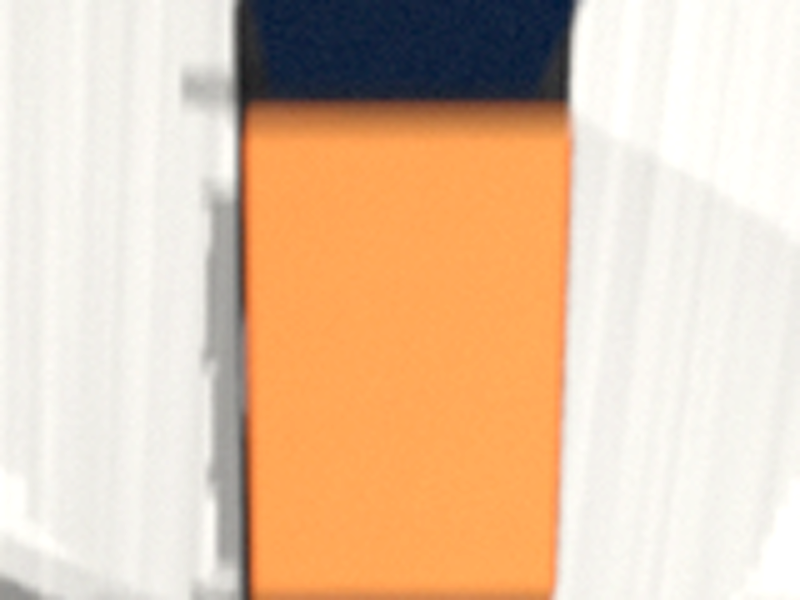

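Orange sits on grey in the stand, sides straight (crop corners ~(247,105)–(568,590)); the arm was still moving during that picture, so I'll measure again at rest while approaching green.

Emit:
move_arm(xyz=[[0,0,0],[0,0,0],[0,0,0]], rot=[[0,0,0],[0,0,0],[0,0,0]], jaw=[85,85,85])

```text
t: 7.85
position: [0.5853, -0.1183, 0.2337]
tcp_rot: [1.148, 1.248, -1.148]
wrist_force: [0.4, 0.3, 0.3]
finger_gap: 0.0853
```

Run:
```python
from h import *
wrist('w5',.062,0,22,130)
goto(599,-296,240,13)
```

```text
t 7.85 pos [ 585.3 -118.3  233.7] jaw yaw 4.7 q7 0.42 F [0.4 0.3 0.3] gap 85.3
 need d [-585.3  118.3 -233.7] rot [-0.  -0.  -4.7]
w5 (array([585. , -33.5]), np.float32(-85.5), array([45.6, 65.5]), 316)
t 7.9 pos [ 585.3 -118.3  233.7] jaw yaw 4.7 q7 0.42 F [0.2 0.2 0.7] gap 85.0
 need d [  13.7 -177.7    6.3] rot [-0.  -0.   8.3]
```

Run:
```python
from h import *
c=get_calibration('wrist');c['world_from_camera']=np.load('w3c.npy')
f=lambda L,o:[(o[0]+u/6-.4,o[1]+v/6-.4) for u,v in L]
print(rect(f([(233,28),(605,18),(595,573),(248,580)],(216,41)),c,.036))
im=cv2.imread('pics/w5.png');k=im[:150,190:350]
cv2.imwrite('pics/w5c.png',cv2.convertScaleAbs(cv2.resize(k,None,fx=4,fy=4,interpolation=2),alpha=1.5))
```

```text
(array([586.3, -30.7]), 'long', np.float64(-84.9), 'short', np.float64(5.4), [np.float64(65.2), np.float64(44.9)])
```

View pics/w5c.png

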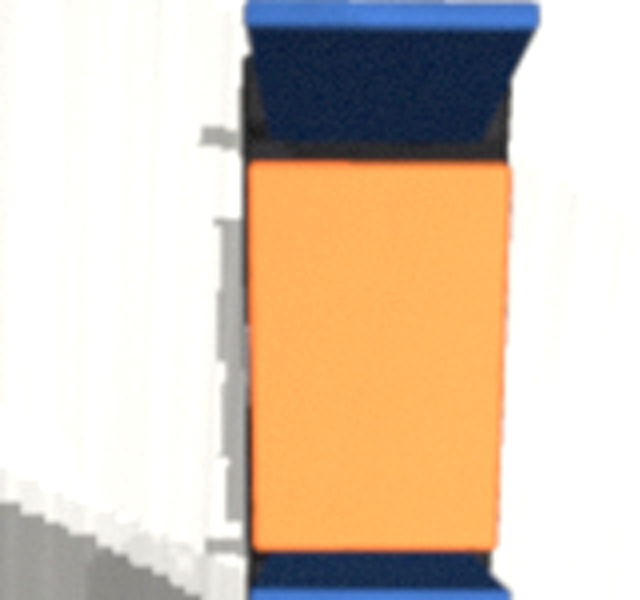

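Run:
```python
from h import *
c=get_calibration('wrist')
for n,z,L in(('plates',.09,[(392,27),(378,588)]),('orange',.062,[(380,163),(375,551)])):
    P=[unproj((190+u/4-.4,v/4-.4),c,z)[:2]*1000 for u,v in L];print(n,np.round(P,1),np.mean(P,0).round(1))
c['world_from_camera']=np.load('w3c.npy')
im=cv2.imread('pics/w3.png');k=im[10:160,200:360]
cv2.imwrite('pics/w3d.png',cv2.convertScaleAbs(cv2.resize(k,None,fx=4,fy=4,interpolation=2),alpha=1))
```

```text
plates [[582.5  12.1]
 [588.  -69.7]] [585.3 -28.8]
orange [[582.9  -1.1]
 [588.  -66.3]] [585.4 -33.7]
```

View pics/w3d.png

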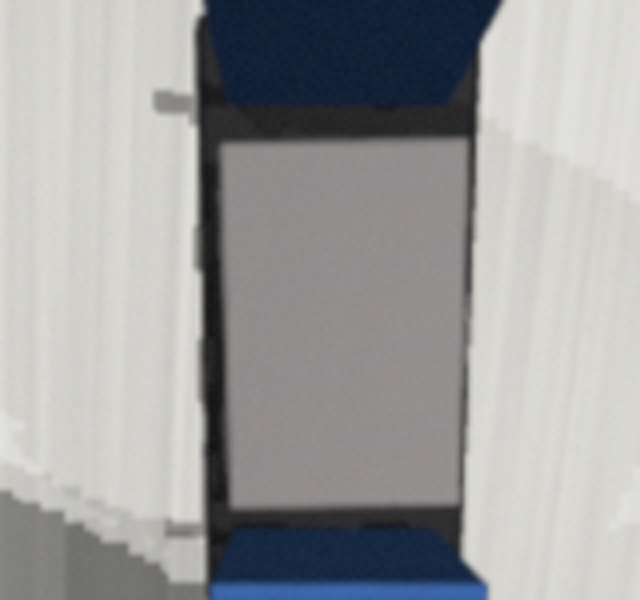

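Run:
```python
from h import *
c=get_calibration('wrist')
def g(n,z,L,x0,y0):
    P=[unproj((x0+u/4-.4,y0+v/4-.4),c,z)[:2]*1000 for u,v in L];print(n,np.round(P,1),np.mean(P,0).round(1))
g('w5 plate base top',.01,[(385,142)],190,0)
c['world_from_camera']=np.load('w3c.npy')
g('lower plate',.09,[(350,580)],200,10)
g('plate base top',.01,[(345,105),(345,526)],200,10)
g('grey',.036,[(345,140),(345,507)],200,10)
```

```text
w5 plate base top [[584.3  12.2]] [584.3  12.2]
lower plate [[588.6 -69.3]] [588.6 -69.3]
plate base top [[583.8  12.3]
 [590.6 -69.3]] [587.2 -28.5]
grey [[583.8   1.7]
 [589.2 -63. ]] [586.5 -30.6]
```

Orange is 3.3 mm / <1° from grey by the same camera (plates cross-check agrees), inside tolerance. On to green.

Emit:
move_arm(xyz=[[2.5,-30,1],[2.5,-35,1],[2.5,-35,1],[2.5,-35,1],[2.5,-30,1],[1,-13,1],[0,0,0],[0,0,0],[0,0,0],[0,0,0]], rot=[[0,0,1.7],[0,0,1.7],[0,0,1.7],[0,0,1.7],[0,0,1.7],[0,0,0],[0,0,0],[0,0,0],[0,0,0],[0,0,0]], jaw=[85,85,85,85,85,85,85,85,85,85])

```text
t: 8.9
position: [0.5991, -0.2957, 0.2398]
tcp_rot: [1.038, 1.31, -1.036]
wrist_force: [-0.3, 1.2, 0.3]
finger_gap: 0.0851
```

Run:
```python
from h import *
wrist('w6',.032,45,80,110)
goto(599,-296,76,13)
```

```text
t 8.9 pos [ 599.1 -295.7  239.8] jaw yaw 13.3 q7 0.83 F [-0.3  1.2  0.3] gap 85.1
 need d [-599.1  295.7 -239.8] rot [ -0.1   0.  -13.3]
w6 (array([ 600.1, -296.5]), np.float32(14.6), array([46.6, 63.8]), 231)
t 8.95 pos [ 599.1 -296.1  239.9] jaw yaw 13.2 q7 0.83 F [0.2 0.5 0.1] gap 84.6
 need d [-1.000e-01  1.000e-01 -1.639e+02] rot [-0.   0.  -0.2]
```

View pics/w6.png

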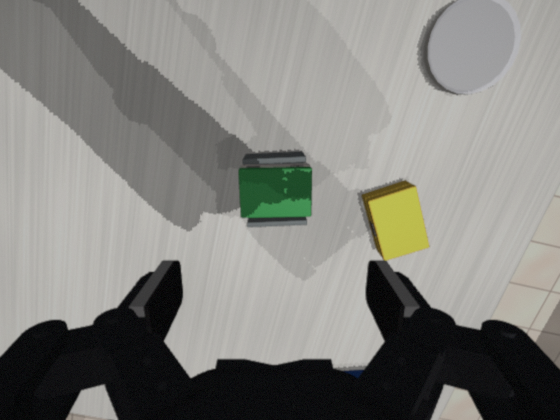

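Green is at (275,192) between the channel walls, and the yellow look-alike at (397,222) clears the right finger. Descending to TCP z 80.

Emit:
move_arm(xyz=[[0.6,0,-40],[0,0,-40],[0,0,-40],[0,0,-25],[0,0,-15],[0,0,0],[0,0,0],[0,0,0],[0,0,0],[0,0,0],[0,0,0],[0,0,0]], rot=[[0,0,0.8],[0,0,0],[0,0,0],[0,0,0],[0,0,0],[0,0,0],[0,0,0],[0,0,0],[0,0,0],[0,0,0],[0,0,0],[0,0,0]], jaw=[85,85,85,85,85,85,85,75,66,60,60,60], squeeze=35)

```text
t: 10.15
position: [0.6003, -0.2981, 0.0819]
tcp_rot: [1.029, 1.312, -1.027]
wrist_force: [0.1, 2.0, 6.8]
finger_gap: 0.0651
```

Emit:
move_arm(xyz=[[0,0,8],[0,0,12],[0,0,20],[0,0,0],[0,0,0]], rot=[[0,0,0],[0,0,0],[0,0,0],[0,0,0],[0,0,0]], jaw=[60,60,60,60,60])

```text
t: 10.65
position: [0.5995, -0.2978, 0.1207]
tcp_rot: [1.028, 1.313, -1.028]
wrist_force: [-0.4, 0.2, -2.4]
finger_gap: 0.0653
```

Run:
```python
from h import *
wrist('w7',.072,45,80,110)
```

```text
t 10.65 pos [ 599.5 -297.8  120.7] jaw yaw 13.9 q7 0.89 F [-0.4  0.2 -2.4] gap 65.3
 need d [-599.5  297.8 -120.7] rot [  0.    0.1 -13.9]
w7 (array([ 598.3, -293.7]), np.float32(13.9), array([46.5, 64.6]), 482)
```

Emit:
move_arm(xyz=[[0,0,40],[-3.6,10.7,2],[-3.6,10.7,2],[-3.6,10.7,2],[-3.6,10.7,2],[-3.6,10.7,2],[-3.6,10.7,2],[-3.6,10.7,2],[-3.6,10.7,2],[-3.6,10.7,2],[-3.6,10.7,2],[-3.6,10.7,0]], rot=[[0,0,-8],[0,0,-8.2],[0,0,-8.2],[0,0,-8.2],[0,0,-8.2],[0,0,-8.2],[0,0,-8.2],[0,0,-8.2],[0,0,-8.2],[0,0,-8.2],[0,0,-8.2],[0,0,-8.2]], jaw=[60,60,60,60,60,60,60,60,60,60,60,60])

```text
t: 11.9
position: [0.5592, -0.1794, 0.1794]
tcp_rot: [2.172, 0.103, -2.174]
wrist_force: [-1.0, 0.3, -0.9]
finger_gap: 0.0649
```

Emit:
move_arm(xyz=[[0,0,-30],[0,0,-30],[0,0,-20],[0,0,0],[0,0,0]], rot=[[0,0,0],[0,0,0],[0,0,0],[0,0,0],[0,0,0]], jaw=[60,60,60,60,60])

```text
t: 12.4
position: [0.5594, -0.1802, 0.0998]
tcp_rot: [2.169, 0.108, -2.171]
wrist_force: [1.0, -1.1, -0.8]
finger_gap: 0.0651
```

Run:
```python
from h import *
goto(560,-180,76,-85)
```

```text
t 12.4 pos [ 559.4 -180.2   99.8] jaw yaw -84.3 q7 -0.58 F [ 1.  -1.1 -0.8] gap 65.1
 need d [  0.6   0.2 -23.8] rot [ 0.  -0.1 -0.7]
```

Emit:
move_arm(xyz=[[0,0,-10],[0,0,-7],[0,0,-3],[0,0,-2],[0,0,-1],[0,0,0],[0,0,0]], rot=[[0,0,0],[0,0,0],[0,0,0],[0,0,0],[0,0,0],[0,0,0],[0,0,0]], jaw=[60,60,60,60,60,60,60])

```text
t: 13.1
position: [0.5598, -0.1801, 0.0771]
tcp_rot: [2.17, 0.108, -2.17]
wrist_force: [0.5, -0.1, -1.3]
finger_gap: 0.0653
```

Emit:
move_arm(xyz=[[0,0,-1],[0,0,-0.5],[0,0,0]], rot=[[0,0,0],[0,0,0],[0,0,0]], jaw=[60,60,60])

```text
t: 13.4
position: [0.5598, -0.1801, 0.0759]
tcp_rot: [2.171, 0.109, -2.169]
wrist_force: [-1.3, 1.4, 4.7]
finger_gap: 0.0653
```

Contact at 75.9 mm, as predicted. I'll release, rise, and turn 90°.

Emit:
move_arm(xyz=[[0,0,0],[0,0,0],[0,0,0],[0,0,0],[0,0,0],[0,0,30],[0,0,40],[0,0,45],[0,0,10],[0,0,0],[0,0,0],[0,0,0]], rot=[[0,0,0],[0,0,0],[0,0,0],[0,0,0],[0,0,0],[0,0,0],[0,0,0],[0,0,8.2],[0,0,8.2],[0,0,8.2],[0,0,8.2],[0,0,8.2]], jaw=[66,70,78,85,85,85,85,85,85,85,85,85])

```text
t: 14.6
position: [0.5596, -0.18, 0.2007]
tcp_rot: [1.736, 0.756, -1.736]
wrist_force: [-0.1, -0.1, -0.1]
finger_gap: 0.0854
```

Emit:
move_arm(xyz=[[0,0,0],[0,0,0],[0,0,0],[0,0,0],[0,0,0],[0,0,0],[0,0,0],[0,0,0],[0,0,0],[0,0,0]], rot=[[0,0,8],[0,0,8],[0,0,8],[0,0,8],[0,0,8],[0,0,8],[0,0,0],[0,0,0],[0,0,0],[0,0,0]], jaw=[85,85,85,85,85,85,85,85,85,85])

```text
t: 15.6
position: [0.5597, -0.18, 0.2003]
tcp_rot: [1.149, 1.246, -1.15]
wrist_force: [0.4, 0.6, -0.1]
finger_gap: 0.0848
```

Run:
```python
from h import *
wrist('w8',.026,45,80,110)
c=get_calibration('top');t=capture('top');H=hsv(t);print(lid((H[...,0]>45)&(H[...,0]<75)&(H[...,1]>120),c,.026,(300,150,460,260)))
```

```text
t 15.6 pos [ 559.7 -180.   200.3] jaw yaw 4.6 q7 0.58 F [ 0.4  0.6 -0.1] gap 84.8
 need d [-559.7  180.  -200.3] rot [ 0.  -0.  -4.6]
w8 (array([ 561.9, -180. ]), np.float32(-84.8), array([44.7, 65.4]), 258)
(array([ 560.2, -180.8]), np.float32(-84.3), array([44.3, 68.7]), 91)
```

Emit:
move_arm(xyz=[[1.6,0,-40],[0,0,-40],[0,0,-26],[0,0,-14],[0,0,0],[0,0,0],[0,0,0],[0,0,0],[0,0,0],[0,0,0],[0,0,0],[0,0,0]], rot=[[0,0,0.5],[0,0,0],[0,0,0],[0,0,0],[0,0,0],[0,0,0],[0,0,0],[0,0,0],[0,0,0],[0,0,0],[0,0,0],[0,0,0]], jaw=[85,85,85,85,85,85,65,55,46,42,40,40])

```text
t: 16.9
position: [0.5619, -0.1801, 0.0815]
tcp_rot: [1.142, 1.25, -1.14]
wrist_force: [-1.9, 1.4, 6.4]
finger_gap: 0.0454
```

Emit:
move_arm(xyz=[[0,0,10],[0,0,40],[0,0,50],[0,0,40],[0,0,0],[0,0,0],[0,0,0],[0,0,0]], rot=[[0,0,0],[0,0,0],[0,0,0],[0,0,0],[0,0,0],[0,0,0],[0,0,0],[0,0,0]], jaw=[40,40,40,40,40,40,40,40])

```text
t: 17.7
position: [0.5604, -0.1797, 0.219]
tcp_rot: [1.141, 1.254, -1.143]
wrist_force: [-0.3, 0.2, -1.1]
finger_gap: 0.0453
```

Run:
```python
from h import *
im,c=wrist('w9',.167,45,80,110)
H=hsv(im);m=(H[...,0]>=45)&(H[...,0]<=80)&(H[...,1]>=110)
for z in(.163,.165,.169,.171):print(z,lid(m,c,z))
```

```text
t 17.7 pos [ 560.4 -179.7  219. ] jaw yaw 5.2 q7 0.58 F [-0.3  0.2 -1.1] gap 45.3
 need d [-560.4  179.7 -219. ] rot [-0.  -0.2 -5.2]
w9 (array([ 560. , -176.9]), np.float32(-84.7), array([44.1, 65. ]), 454)
0.163 (array([ 560.1, -179.2]), np.float32(-84.7), array([46.1, 67.2]), 454)
0.165 (array([ 560.1, -178. ]), np.float32(-84.7), array([45.3, 66.1]), 454)
0.169 (array([ 559.9, -175.7]), np.float32(-84.7), array([43.9, 64. ]), 454)
0.171 (array([ 559.8, -174.5]), np.float32(-84.7), array([43.1, 62.9]), 454)
```

Emit:
move_arm(xyz=[[4,20,0],[5,30,0],[5,30,0],[5,30,0],[4,24,0],[2,13.2,0],[0,0,0],[0,0,-20],[0,0,-20],[0,0,0],[0,0,0],[0,0,0]], rot=[[0,0,-0.7],[0,0,0],[0,0,0],[0,0,0],[0,0,0],[0,0,0],[0,0,0],[0,0,0],[0,0,0],[0,0,0],[0,0,0],[0,0,0]], jaw=[40,40,40,40,40,40,40,40,40,40,40,40])

```text
t: 18.95
position: [0.5867, -0.0339, 0.1814]
tcp_rot: [1.152, 1.244, -1.151]
wrist_force: [-0.9, 0.1, -1.6]
finger_gap: 0.0451
```

Run:
```python
from h import *
goto(585.4,-32.5,143.4,4.6)
wrist('w10',.1235,45,80,110)
```

```text
t 18.95 pos [586.7 -33.9 181.4] jaw yaw 4.5 q7 0.34 F [-0.9  0.1 -1.6] gap 45.1
 need d [ -1.3   1.4 -38. ] rot [0.  0.1 0.1]
t 18.95 pos [586.7 -33.9 181.4] jaw yaw 4.5 q7 0.34 F [-0.9  0.1 -1.6] gap 45.1
 need d [-586.7   33.9 -181.4] rot [ 0.   0.1 -4.5]
w10 (array([586.8, -34.4]), np.float32(-85.5), array([46.4, 67.7]), 454)
```

Emit:
move_arm(xyz=[[-1.3,0.8,0],[0,0,-12],[0,0,-12],[0,0,-6],[0,0,-3],[0,0,-2],[0,0,0],[0,0,0]], rot=[[0,0,0],[0,0,0],[0,0,0],[0,0,0],[0,0,0],[0,0,0],[0,0,0],[0,0,0]], jaw=[40,40,40,40,40,40,40,40])

```text
t: 19.8
position: [0.5852, -0.0321, 0.1456]
tcp_rot: [1.151, 1.245, -1.15]
wrist_force: [-0.6, -0.2, -0.7]
finger_gap: 0.0454
```

Emit:
move_arm(xyz=[[0,0,-1],[0,0,-0.7],[0,0,0]], rot=[[0,0,0],[0,0,0],[0,0,0]], jaw=[40,40,40])

```text
t: 20.1
position: [0.585, -0.032, 0.1438]
tcp_rot: [1.151, 1.246, -1.151]
wrist_force: [0.2, 0.7, -2.6]
finger_gap: 0.0452
```

Emit:
move_arm(xyz=[[0,0,-0.5],[0,0,-0.3],[0,0,0]], rot=[[0,0,0],[0,0,0],[0,0,0]], jaw=[40,40,40])

```text
t: 20.4
position: [0.5851, -0.032, 0.1436]
tcp_rot: [1.151, 1.245, -1.15]
wrist_force: [-3.0, 1.0, 5.3]
finger_gap: 0.0448
```

Contact at 143.6 mm with 5 N; releasing and backing off to look.

Emit:
move_arm(xyz=[[0,0,0],[0,0,0],[0,0,0],[0,0,0],[0,0,20],[0,0,40],[0,0,50],[0,-30,10],[0,-40,0],[0,-15,0],[0,0,0],[0,0,0]], rot=[[0,0,0],[0,0,0],[0,0,0],[0,0,0],[0,0,0],[0,0,0],[0,0,0],[0,0,0],[0,0,0],[0,0,0],[0,0,0],[0,0,0]], jaw=[46,52,68,85,85,85,85,85,85,85,85,85])

```text
t: 21.6
position: [0.5849, -0.1165, 0.2625]
tcp_rot: [1.151, 1.246, -1.151]
wrist_force: [-0.3, 0.6, -0.2]
finger_gap: 0.085
```

Emit:
move_arm(xyz=[[0,0,0],[0,0,0],[0,0,0]], rot=[[0,0,0],[0,0,0],[0,0,0]], jaw=[85,85,85])

```text
t: 21.9
position: [0.5851, -0.116, 0.2627]
tcp_rot: [1.15, 1.247, -1.15]
wrist_force: [0.7, -0.6, -1.1]
finger_gap: 0.0853
```

Run:
```python
from h import *
im,c=wrist('w11',.088,45,80,110)
a=cv2.resize(im[:170,180:370],None,fx=2,fy=2,interpolation=2)
s=capture('scene');b=cv2.resize(s[180:265,220:315],None,fx=4,fy=4,interpolation=2)
cv2.imwrite('pics/end.png',cv2.convertScaleAbs(np.hstack([a,b])[:,:,::-1],alpha=1.4))
```

```text
t 21.9 pos [ 585.1 -116.   262.7] jaw yaw 4.6 q7 0.44 F [ 0.7 -0.6 -1.1] gap 85.3
 need d [-585.1  116.  -262.7] rot [-0.  -0.  -4.6]
w11 (array([584.8, -33.1]), np.float32(-85.4), array([44.9, 65.1]), 306)
```

View pics/end.png

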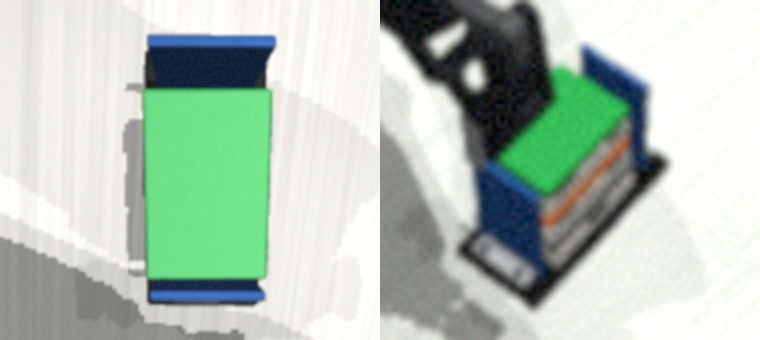

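The left crop shows the green lid at (207,183), square between the plates. The right crop shows the grey, orange and green cases stacked flush. Green to orange measures about 0.5 mm and 0.1°.

```bash
python3 -c "
from bench import *
print(hand_in())"
```

```text
the job is handed in; nothing more can be done
None
```

I stacked the orange case on the grey one. I then moved the green case from the channel to the bench, regripped it by its long sides and set it on the orange case. I handed the job in at about 22 s of the 72 s allowed; hand-in reports no verdict.

- **Green on orange:** the last wrist camera check put them about 0.5 mm and 0.1° apart.
- **Orange on grey:** they measured about 3.3 mm and under 1° apart, within the 6 mm limit. I had expected the orange case about 1–2 mm from the grey one. My reading of the held case was off by about 2–3 mm, with the arm probably not fully settled. I left the orange case there rather than risk moving it again.
- **Placing:** both cases touched down at the expected heights, with about 14 N on the orange case and 5 N on the green one.
- **Grey case:** I never measured it again once it was covered. The final scene view shows the column flush between the plates.
- **Bottle, dish and beaker:** I kept the arm's path clear of them but did not measure them again afterwards.

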